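# Turn the dust selector to the green outlet and start the fan

## Task

With the fingertips, push the tab standing on the dust selector's dial around until it points at the green mark; only then press the white fan button on the blue switch box, right down, and let it come back up. Only push the tab, never pinch it, and leave the bottle, the polishing bar and the steel blank where they are.

Things in the scene. Friction and masses are not known exactly. Their poses are not given: they have to be found in the camera images.
- selector: Fixed grey round housing of the dust selector, 256 mm across, white top face at 60 mm. Origin: centre of its underside, on the dial's axis. Four outlet pipes stick out of its side to 152 mm from the axis, a ribbed inlet pipe out of its back to 218 mm, all below 60 mm high. Its x axis points to the ribbed pipe (back), z up.
- hub (a point): Centre of the dial's top face, on its vertical turning axis, 78 mm above the work surface. The dial is an aluminium disc 120 mm across with a steel hub cap (36 mm across, top at 86 mm).
- dial (a joint): Dial angle, rad. 0: the tab points to the housing's front (away from the ribbed pipe); grows counter-clockwise seen from above; stops at -2 and 2; starts within 0.35 of 0. The four marks lie at -1.75, -0.87, 0.87 and 1.75, the colours in varying order. Friction about 0.22 N m (3 N at the tab) holds it where it is left; no clicks, no spring.
- tab_mid (a point): Middle of the upright tab on the dial's rim, 75 mm from the axis, 97 mm above the work surface. The tab is a radial plate, black with a white core, 14 mm thick, reaching from 44 to 90 mm from the axis, its lower edge at 68 mm, its top at 126 mm above the work surface. Beyond the disc (60 mm from the axis) it is free down to the housing's top at 60 mm.
- pointer (a point): Point straight ahead of the tab on its middle line, 106 mm from the dial's axis, as far out as the marks' centres, 64 mm above the work surface. It turns with the dial.
- green_mark: Green disc 24 mm across and 4 mm thick on the housing's white top face, 106 mm from the dial's axis: the outlet to choose. Origin at the centre of its underside, 60 mm above the work surface. Yellow, blue and red discs of the same size mark the other three outlets.
- switch_box: Fixed blue switch box, 110 (along its x) x 80 x 45 mm high, with the button on its top; origin at the centre of its underside.
- fan_button (a joint): Travel of the white fan button, m: 0 up, 0.008 fully down; it springs back when released. About 5 N pushes it fully down.
- fan_button_top (a point): Centre of the top face of the white fan button (32 mm across, moves straight down), which stands in the middle of the blue switch box's top.
- oil_bottle: Loose amber bottle with a red cap, 56 mm across, 140 mm tall, standing; origin at the centre of its underside. Leave alone.
- compound_bar: Loose brown bar of polishing compound, 110 x 45 x 40 mm; origin at the centre of its underside. Leave alone.
- blank: Loose flat steel blank, 110 x 24 x 8 mm, lying on the bench; origin at the centre of its underside. Leave alone.
Mind the look-alikes: they are no part of the job. Of the things shaped like the switch_box, the blue one is meant.

How it is judged:
By the outcome, as a careful person would: the job done as asked, in the order asked, and still so for the second after the job is handed in, with the robot touching nothing.
It also fails if it takes over 45 s, if anything falls off the work surface, if the arm or the gripper's body presses on something with over 40 N, if the wrist force passes 120 N, or if a joint passes its speed limit or range.

## Robot

A 6-joint arm with a two-finger parallel gripper is mounted at the origin on the work surface. World frame = base frame: x ahead of the robot, y to its left, z up, the work surface at z = 0. Lengths are in m, angles in rad, forces in N, time in s.
With the tool pointing down it reaches from about 0.325 to 1 m from the base axis. Payload 5.1 kg.
Tool frame: the origin (TCP) lies on the centre line of the jaws, within the pads' length; the fingertips stand 14 mm ahead of it and the grasp point (between the pads) lies 5 mm behind it (r.finger_overhang is the distance from the TCP to the fingertips, in m); z points along the fingers, y is the line along which they close (so a half turn about z gives the same grasp; the last joint's range is limited). The gripper opens to 85 mm and grips with 20 to 120 N. Pads are 22 mm wide; open, the fingers measure 114 mm over their backs; the gripper's body (76 mm by 85 mm) begins 54 mm behind the grasp point. The pads swing forward as they close: fully open they stand 13 mm farther back than shut.
Start: joints at [-1.391, 0.124, 1.65, -0, 1.367, -0.083], TCP at [0.169, -0.628, 0.209] pointing down, gripper open.
Joint ranges: [-2.61, 2.61], [-1.02, 2.33], [0.03, 2.71], [-1.35, 4.49], [0.32, 2.68], [-2.91, 2.91]. Speed limits (rad/s): [2.57, 2.57, 3.14, 3.14, 3.14, 3.14].

## Interface

Orientations are given as a rotation vector (axis times angle).
In Python, from station import r gives the robot as it stands. The module is installed in compiled form; this text tells all that it offers.
- The arm moves only by the shell command python3 -m handwheel 'ROWS' [FORCE]. ROWS is a JSON object of lists of equal length, an entry for each row: "gripper": the closure, from -1 (fully open) to 1 (shut), so that 0 is half open; "travel": the shift along the world's x, y, z in m, a list of three; "delta_rot": the turn, a rotation vector about the world's x, y, z in degrees, a list of three. In form: {"gripper": [gripper, ...], "travel": [[dx, dy, dz], ...], "delta_rot": [[wx, wy, wz], ...]}. A call has 1 to 20 rows; each row is the pose to reach, as a shift and turn from the pose commanded when the call began; what a row does not reach only later rows make up. A row lasts 1/8 s, in which the tool goes at most 62.5 mm and 10.7 degrees, less where a joint would pass 70% of its speed; a pose out of reach is approached as far as the arm can. A call with a gripper value outside its range is refused whole. The fingers move at their own pace and stop on an object; FORCE is the grip in N (left out, the last holds). Time passes only in rows, so rows that repeat a pose let the fingers close. It gives the time, the measured TCP pose, the force, the opening and the grip force at its end, in the units of the state.
- r.read_state(): the state, without advancing time (a new reading comes with each control period).
- r.camera(name): name is "side" or "top" or "wrist"; returns (picture, depth): 400x640x3 uint8, red, green, blue; 400x640 float32, m along the optical axis (not along the pixel's ray), 0 where there is no reading.
- r.camera_model(name): a dict with "fovy" (degrees; the focal length in pixels is half the picture's height over the tangent of half this angle, whatever the lens; pixels are square), "cx", "cy" (the principal point, pixels), "extrinsics" (4x4, takes a point from camera to world coordinates). Camera axes: x right, y down, z forward; pixel columns grow to the right and rows downward; lengths in m; the calibration is good to about 2 mm. A picture is of the moment at which its call begins: read the wrist's pose just before it. camera_model takes no time and is no camera call; for the wrist camera it gives the pose at the moment of the call.
- r.close_job(): hands the job in; it is judged then, once.
The state is a dict: "time_s": time; "joint_pos": joint angles; "dq": joint speeds; "joint_efforts": joint torques, N m; "ee_pos": TCP position; "eef_rot": TCP orientation; "ft_force": force on the tool from outside, world axes, zero at the start; "torque": the same for the moment, N m; "grip_width": opening from 0.0 (shut) to 1.0 (fully open); "grasp_force": force on a finger pad.
Only numpy, scipy, OpenCV 4.12 (cv2) and the standard library are available. Lean on these libraries where they do the work, as an engineer would, in place of code of your own. Each camera call takes 0.05 s, during which the arm holds its last target. There are 200 camera calls.

## Working session

There is one attempt and no reset: what is moved stays moved. The work goes in short steps, Python scripts to look and compute and a shell command to move; the robot and the scene stay as the last step left them, time stands still between calls to the robot, and variables do not carry over. Pictures are saved under pics/ and viewed, at most 10 in all, crops included, and the job is handed in when it is done.

```bash
mkdir -p pics; cat > h.py <<'E'
import numpy as np, cv2
from station import r
def cap(name):
    m=r.camera_model(name); p,d=r.camera(name); return p,d,m
def world(m,d):
    f=200/np.tan(np.radians(m["fovy"])/2)
    v,u=np.mgrid[0:400,0:640]
    P=np.stack([(u-m["cx"])/f*d,(v-m["cy"])/f*d,d,np.ones_like(d)],-1)
    W=(P@np.array(m["extrinsics"]).T)[...,:3]; W[d==0]=np.nan; return W
E
python3 - <<'E'
from h import *
p,d,m=cap("top"); W=world(m,d); np.savez("top.npz",p=p,W=W)
cv2.imwrite("pics/top.png",p[...,::-1]); print(m); print(r.read_state())
E
```

```text
{'fovy': 44.41390834003107, 'cx': 322.5943581453433, 'cy': 199.33085189993744, 'extrinsics': array([[ 0.01474867, -0.99120972,  0.13147538,  0.34114793],
       [-0.99979494, -0.01644404, -0.01181848, -0.00970122],
       [ 0.01387658, -0.13127411, -0.99124898,  1.44719012],
       [ 0.        ,  0.        ,  0.        ,  1.        ]])}
{'time_s': 0.05, 'joint_pos': array([-1.39060463e+00,  1.24490088e-01,  1.65162311e+00,  1.67381037e-08,
        1.36749297e+00, -8.25910961e-02]), 'dq': array([-0.00011531, -0.00173542, -0.0023591 , -0.00134108,  0.00022928,
        0.00158569]), 'joint_efforts': array([ 8.07803626e-04, -4.25218141e+01, -3.66936707e+01, -1.42890235e-04,
        4.15232542e-03,  3.37212349e-06]), 'ee_pos': array([ 0.16871352, -0.62706774,  0.20729286]), 'eef_rot': array([-3.11252010e+00, -4.11328105e-01,  1.54161136e-04]), 'ft_force': array([ 0.60858414,  0.14144621, -0.00276129]), 'torque': array([-0.05788407,  0.03663027,  0.01656761]), 'grasp_force': 0.0, 'grip_width': 1.0000014287664747}
```

View pics/top.png

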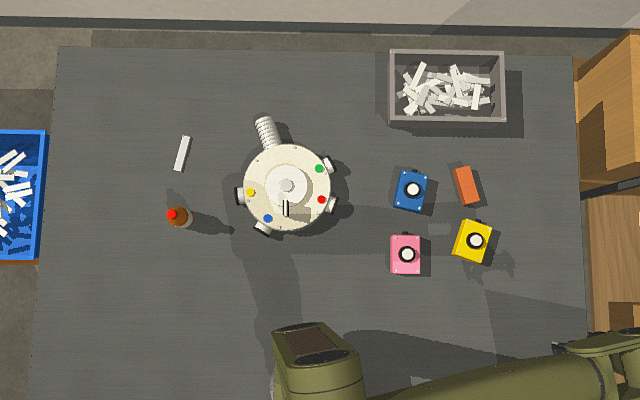

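The top view shows the selector around (287,187), with the tab at (286,208) and the green mark at (320,169). The blue box is at (411,190) with its button at (413,190). The bottle (178,215) and the bar (467,185) are clear of both.

```bash
python3 - <<'E'
from h import *
z=np.load("top.npz"); p=z["p"].astype(int); W=z["W"]
hsv=cv2.cvtColor(p.astype(np.uint8),cv2.COLOR_RGB2HSV).astype(int)
def reg(u0,u1,v0,v1):
    M=np.zeros((400,640),bool); M[v0:v1,u0:u1]=1; return M
def show(n,M): 
    q=W[M]; q=q[~np.isnan(q[:,0])]; print(n,len(q),np.median(q,0).round(4),q.mean(0).round(4),q[:,2].min().round(3),q[:,2].max().round(3))
sat=hsv[...,1]>110; H=hsv[...,0]
marks={}
for n,a,lo,hi in [("green",(310,330,160,178),40,85),("red",(312,330,192,207),0,12),("yellow",(242,258,184,200),18,35),("blue",(258,278,211,225),95,125)]:
    M=reg(*a)&sat&(H>=lo)&(H<=hi)&(abs(W[...,2]-.063)<.012); show(n,M); q=W[M]; marks[n]=q.mean(0)[:2]
box=reg(240,335,135,235)
show("tabtop",box&(W[...,2]>.115))
show("cap",box&(abs(W[...,2]-.086)<.004)&reg(278,297,175,196))
show("dial",box&(abs(W[...,2]-.078)<.003))
show("housing",box&(abs(W[...,2]-.060)<.004))
show("button",reg(404,422,180,199)&(hsv[...,1]<40)&(p[...,0]>180))
show("boxtop",reg(390,432,165,215)&sat&(H>95)&(H<125)&(abs(W[...,2]-.045)<.006))
# circle fit thru marks
P=np.array(list(marks.values()));A=np.c_[2*P,np.ones(4)];s=np.linalg.lstsq(A,(P**2).sum(1),rcond=None)[0]
c=s[:2];print("centre",c,"R",np.sqrt(s[2]+c@c))
for n,q in marks.items(): print(n,np.degrees(np.arctan2(*(q-c)[::-1])))
t=W[box&(W[...,2]>.115)].mean(0)[:2]; print("tab",np.degrees(np.arctan2(*(t-c)[::-1])),np.linalg.norm(t-c))
M=box&(W[...,2]>.115);print(W[M].round(3).tolist()[:60:2])
E
```

```text
green 47 [ 0.615  -0.0145  0.0643] [ 0.6151 -0.0137  0.0647] 0.059 0.071
red 59 [ 0.5251 -0.0216  0.0643] [ 0.5251 -0.0217  0.0642] 0.055 0.073
yellow 56 [0.5423 0.1823 0.0647] [0.5425 0.1821 0.0643] 0.056 0.073
blue 53 [0.4689 0.1304 0.0645] [0.4694 0.1294 0.0646] 0.058 0.072
tabtop 78 [0.4945 0.0763 0.1242] [0.4942 0.0764 0.1244] 0.117 0.132
cap 131 [0.5606 0.0774 0.0853] [0.5604 0.0776 0.0856] 0.082 0.09
dial 853 [0.5619 0.0762 0.0782] [0.5617 0.078  0.0782] 0.075 0.081
housing 3595 [0.5636 0.0813 0.0602] [0.5629 0.0789 0.0602] 0.056 0.064
button 82 [ 0.5579 -0.2822  0.0693] [ 0.5585 -0.2821  0.0692] 0.061 0.079
boxtop 740 [ 0.5532 -0.2801  0.0451] [ 0.5565 -0.2815  0.0452] 0.039 0.051
centre [0.56183815 0.07784508] R 0.1059706559872462
green -59.822416626148886
red -110.27520129881142
yellow 100.51418202526023
blue 150.83239925891726
tab -178.7771926648811 0.06766118567829275
[[0.516, 0.08, 0.125], [0.516, 0.074, 0.121], [0.512, 0.079, 0.129], [0.513, 0.074, 0.123], [0.51, 0.082, 0.123], [0.51, 0.076, 0.128], [0.511, 0.071, 0.122], [0.508, 0.079, 0.124], [0.508, 0.074, 0.124], [0.505, 0.082, 0.124], [0.504, 0.076, 0.13], [0.505, 0.071, 0.127], [0.502, 0.079, 0.128], [0.502, 0.074, 0.124], [0.499, 0.082, 0.124], [0.499, 0.076, 0.124], [0.5, 0.071, 0.119], [0.497, 0.079, 0.124], [0.498, 0.074, 0.117], [0.494, 0.082, 0.126], [0.494, 0.076, 0.126], [0.495, 0.071, 0.117], [0.491, 0.079, 0.126], [0.492, 0.074, 0.12], [0.488, 0.079, 0.125], [0.488, 0.073, 0.126], [0.486, 0.082, 0.124], [0.485, 0.073, 0.127], [0.483, 0.082, 0.121], [0.482, 0.076, 0.129]]
```

```bash
python3 -m handwheel '{"gripper":[1,1,1,1,1,1,1,1,1,1,1,1,1,1,1,1,1,1],"travel":[[0.317,0.748,0],[0.317,0.748,0],[0.317,0.748,0],[0.317,0.748,0],[0.317,0.748,0],[0.317,0.748,0],[0.317,0.748,0],[0.317,0.748,0],[0.317,0.748,0],[0.317,0.748,0],[0.317,0.748,0],[0.317,0.748,0],[0.317,0.748,0],[0.317,0.748,0],[0.317,0.748,0],[0.317,0.748,0],[0.317,0.748,0],[0.317,0.748,0]],"delta_rot":[[0,0,-14],[0,0,-14],[0,0,-14],[0,0,-14],[0,0,-14],[0,0,-14],[0,0,-14],[0,0,-14],[0,0,-14],[0,0,-14],[0,0,-14],[0,0,-14],[0,0,-14],[0,0,-14],[0,0,-14],[0,0,-14],[0,0,-14],[0,0,-14]]}' 40; python3 - <<'E'
from h import *
p,d,m=cap("wrist"); cv2.imwrite("pics/w1.png",p[...,::-1]); W=world(m,d)
print(r.finger_overhang, r.read_state()["joint_pos"])
M=(abs(W[...,2]-.124)<.007)&(np.hypot(W[...,0]-.562,W[...,1]-.078)<.1)&(np.hypot(W[...,0]-.562,W[...,1]-.078)>.035)
q=W[M]; print(len(q), q.mean(0), q.min(0),q.max(0))
E
```

```text
time_s: 2.3
ee_pos: [0.4858, 0.1195, 0.2087]
eef_rot: [-3.141, -0.027, -0.001]
ft_force: [-0.1, -1.0, -0.4]
grip_width: -0.0
grasp_force: 0.0
0.014 [ 1.34158493e-01 -2.14992273e-01  1.97701966e+00 -9.01487940e-06
  1.37912144e+00  1.68781151e+00]
1149 [0.49566694 0.07739878 0.12372288] [0.47156716 0.06961079 0.1170813 ] [0.51769062 0.08438224 0.12735904]
```

View pics/w1.png

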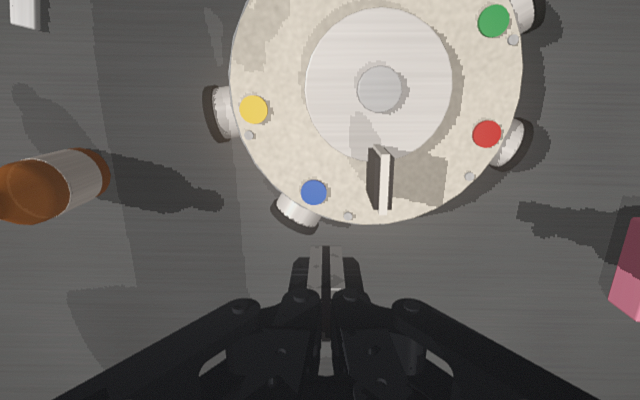

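The wrist view shows the shut fingertips at about (327,260), beside the dark face of the tab at (380,180). The tab's +y side is free. Next I descend beside it and compute the pushing arc.

```bash
python3 -m handwheel '{"gripper":[1,1,1,1,1,1],"travel":[[0,0,-0.05],[0,0,-0.097],[0,0,-0.097],[0,-0.01,-0.097],[0,-0.01,-0.097],[0,-0.01,-0.097]],"delta_rot":[[0,0,0],[0,0,0],[0,0,0],[0,0,0],[0,0,0],[0,0,0]]}'; python3 - <<'E'
from h import *
e=r.read_state()["ee_pos"];C=np.array([.562,.078])
for a in np.linspace(0,115,18):
    t=np.radians(181+a);u=np.array([np.cos(t),np.sin(t)]);k=np.array([-u[1],u[0]])
    print(round(a,0),(C+.075*u-.0215*k-e[:2]).round(3))
E
```

```text
time_s: 3.1
ee_pos: [0.4872, 0.1103, 0.1136]
eef_rot: [-3.141, -0.028, -0.006]
ft_force: [-0.4, 0.5, -1.3]
grip_width: -0.0
grasp_force: 0.0
0.0 [-0.001 -0.012]
7.0 [-0.002 -0.021]
14.0 [-0.003 -0.03 ]
20.0 [-0.003 -0.039]
27.0 [-0.001 -0.049]
34.0 [ 0.001 -0.057]
41.0 [ 0.004 -0.066]
47.0 [ 0.009 -0.074]
54.0 [ 0.014 -0.082]
61.0 [ 0.021 -0.088]
68.0 [ 0.028 -0.094]
74.0 [ 0.035 -0.099]
81.0 [ 0.043 -0.104]
88.0 [ 0.052 -0.107]
95.0 [ 0.061 -0.109]
101.0 [ 0.07 -0.11]
108.0 [ 0.079 -0.11 ]
115.0 [ 0.088 -0.109]
```

```bash
python3 -m handwheel '{"gripper":[1,1,1,1,1,1,1,1,1,1,1,1,1,1,1,1,1,1,1,1],"travel":[[-0.001,-0.012,0],[-0.002,-0.021,0],[-0.003,-0.03,0],[-0.003,-0.039,0],[-0.001,-0.049,0],[0.001,-0.057,0],[0.004,-0.066,0],[0.009,-0.074,0],[0.014,-0.082,0],[0.021,-0.088,0],[0.028,-0.094,0],[0.035,-0.099,0],[0.043,-0.104,0],[0.052,-0.107,0],[0.061,-0.109,0],[0.07,-0.11,0],[0.079,-0.11,0],[0.088,-0.109,0],[0.088,-0.109,0],[0.088,-0.109,0]],"delta_rot":[[0,0,0],[0,0,7],[0,0,14],[0,0,20],[0,0,27],[0,0,34],[0,0,41],[0,0,47],[0,0,54],[0,0,61],[0,0,68],[0,0,74],[0,0,81],[0,0,88],[0,0,95],[0,0,101],[0,0,108],[0,0,115],[0,0,115],[0,0,115]]}'; python3 - <<'E'
from h import *
for n in ("top","wrist"):
    p,d,m=cap(n); W=world(m,d); cv2.imwrite(f"pics/{n}2.png",p[...,::-1]); np.savez(n+"2.npz",p=p,W=W)
E
```

```text
time_s: 5.6
ee_pos: [0.5735, 0.001, 0.1115]
eef_rot: [-1.666, -2.663, 0.0]
ft_force: [-0.7, -0.7, 0.3]
grip_width: -0.002
grasp_force: 0.0
```

View pics/wrist2.png

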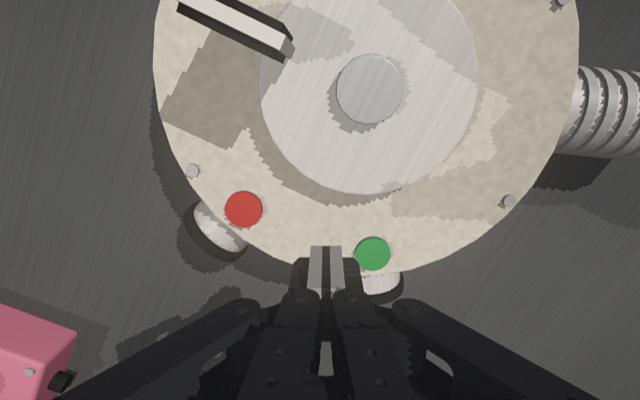

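In the wrist view the tab (235,25) has not followed. The fingertips (327,250) are already between red (243,209) and green (373,253), so I'll check the heights and the tab angle.

```bash
python3 - <<'E'
from h import *
C=np.array([.562,.078])
for n in ("top","wrist"):
    z=np.load(n+"2.npz");W=z["W"];R=np.hypot(W[...,0]-C[0],W[...,1]-C[1])
    M=(W[...,2]>.1)&(W[...,2]<.132)&(R<.1)&(R>.035)
    if n=="wrist": M[240:]=0
    q=W[M];a=np.degrees(np.arctan2(q[:,1]-C[1],q[:,0]-C[0]))
    print(n,len(q),np.histogram(a%360,12,(0,360))[0])
    print(q[np.abs(a%360-180)<25].mean(0) )
w=np.load("wrist2.npz")["W"]; print(w[246:300:6,317].round(3),w[250,335].round(3))
E
```

```text
top 0 [0 0 0 0 0 0 0 0 0 0 0 0]
[nan nan nan]
wrist 3622 [   0    0    0    0    0 1206 2416    0    0    0    0    0]
[0.49913578 0.07618235 0.12302955]
[[0.565 0.009 0.139]
 [0.565 0.01  0.145]
 [0.565 0.01  0.15 ]
 [0.566 0.009 0.154]
 [0.566 0.01  0.16 ]
 [0.566 0.01  0.164]
 [0.566 0.01  0.168]
 [0.566 0.01  0.172]
 [0.566 0.011 0.177]] [0.572 0.013 0.144]<stdin>:9: RuntimeWarning: Mean of empty slice.
  ret = um.true_divide(
```

View pics/top2.png

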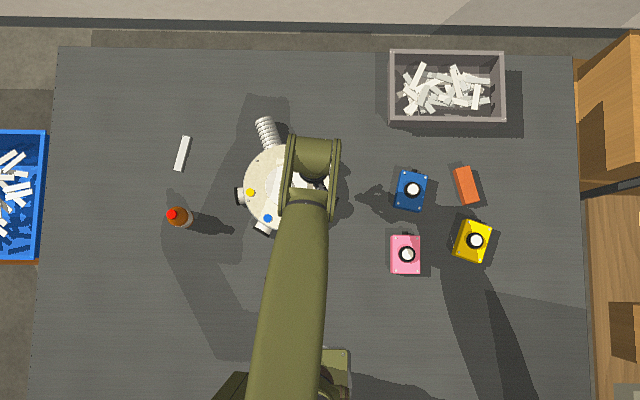

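The top view shows the wrist over the selector, hiding the dial at (310,180). By wrist-camera depth the fingertips are near z=0.138, above the tab top at 0.126, although the reported TCP puts them at 0.098. I'll check with the side camera.

```bash
python3 - <<'E'
from h import *
s=r.read_state()
p,d,m=cap("side"); W=world(m,d); cv2.imwrite("pics/side2.png",p[...,::-1]); np.savez("side2.npz",p=p,W=W)
M=(np.hypot(W[...,0]-s["ee_pos"][0],W[...,1]-s["ee_pos"][1])<.03)&(W[...,2]>.09)
v,u=np.where(M); 
for k in range(v.min(),v.max()+1,4):
    if (v==k).any(): print(k,u[v==k].min(),u[v==k].max(),np.median(W[k][M[k]],0).round(3))
m=r.camera_model("wrist"); print(np.array(m["extrinsics"]).round(3),s["ee_pos"])
E
```

```text
77 293 293 [ 0.571 -0.029  0.449]
81 284 296 [ 0.572 -0.005  0.448]
85 279 282 [0.59  0.017 0.445]
133 287 287 [0.576 0.03  0.331]
137 280 281 [0.595 0.021 0.314]
141 283 286 [0.585 0.026 0.306]
161 283 303 [0.568 0.011 0.245]
165 283 303 [0.569 0.015 0.235]
169 283 303 [0.569 0.014 0.224]
173 286 302 [0.568 0.012 0.211]
177 283 303 [0.57  0.011 0.198]
181 285 303 [0.57  0.008 0.185]
185 289 299 [0.568 0.01  0.174]
189 289 299 [0.568 0.009 0.16 ]
193 290 299 [0.568 0.012 0.149]
197 293 295 [0.57  0.011 0.137]
[[ 0.898  0.419  0.132  0.54 ]
 [ 0.439 -0.857 -0.27   0.07 ]
 [ 0.     0.3   -0.954  0.277]
 [ 0.     0.     0.     1.   ]] [0.57345666 0.00116057 0.11149683]
```

View pics/side2.png

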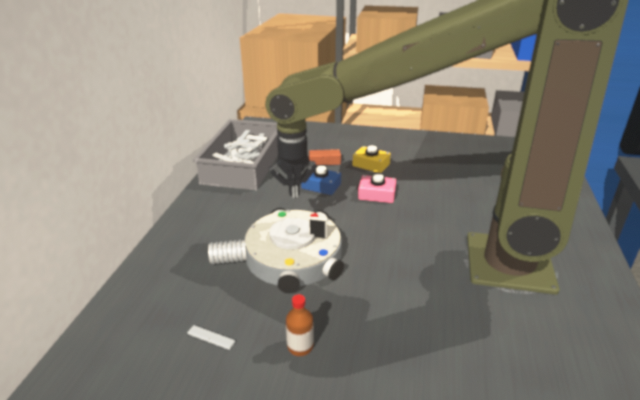

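Both cameras agree: the side view shows the tips at (294,197), about z=0.137, with the tab untouched at (318,228). In xy the reading is right, but in z the tips stand about 26 mm above the reported TCP, so the arc passed over the tab. I'll go back behind the tab and descend by the measured tip height.

```bash
python3 -m handwheel '{"gripper":[1,1,1,1,1,1,1,1,1,1,1,1,1,1,1,1,1],"travel":[[0,0,0.03],[-0.087,0.119,0.03],[-0.087,0.119,0.03],[-0.087,0.119,0.03],[-0.087,0.119,0.03],[-0.087,0.119,0.03],[-0.087,0.119,0.03],[-0.087,0.119,0.03],[-0.087,0.119,0.03],[-0.087,0.119,0.03],[-0.087,0.119,0.03],[-0.087,0.119,0.03],[-0.087,0.119,0.03],[-0.087,0.119,0.0],[-0.087,0.119,-0.04],[-0.087,0.119,-0.04],[-0.087,0.119,-0.04]],"delta_rot":[[0,0,0],[0,0,-10],[0,0,-20],[0,0,-30],[0,0,-40],[0,0,-50],[0,0,-60],[0,0,-70],[0,0,-80],[0,0,-90],[0,0,-100],[0,0,-110],[0,0,-115],[0,0,-115],[0,0,-115],[0,0,-115],[0,0,-115]]}'; python3 - <<'E'
from h import *
p,d,m=cap("wrist"); W=world(m,d); print(W[240:270:4,317].round(3),W[240:270:4,335].round(3))
e=r.read_state()["ee_pos"];C=np.array([.562,.078])
for a in np.linspace(0,115,18):
    t=np.radians(181+a);u=np.array([np.cos(t),np.sin(t)]);k=np.array([-u[1],u[0]])
    print(round(a,0),(C+.075*u-.0215*k-e[:2]).round(3))
E
```

```text
time_s: 7.88
ee_pos: [0.4876, 0.1204, 0.0728]
eef_rot: [-3.141, -0.029, -0.002]
ft_force: [0.1, 0.9, 0.6]
grip_width: 0.002
grasp_force: 0.0
[[0.483 0.125 0.06 ]
 [0.481 0.125 0.06 ]
 [0.498 0.124 0.102]
 [0.498 0.124 0.105]
 [0.499 0.124 0.11 ]
 [0.499 0.124 0.113]
 [0.499 0.124 0.116]
 [0.498 0.124 0.118]] [[0.483 0.115 0.06 ]
 [0.48  0.115 0.058]
 [0.499 0.116 0.102]
 [0.498 0.117 0.105]
 [0.499 0.117 0.11 ]
 [0.499 0.117 0.113]
 [0.499 0.117 0.117]
 [0.499 0.117 0.119]]
0.0 [-0.002 -0.022]
7.0 [-0.003 -0.031]
14.0 [-0.004 -0.041]
20.0 [-0.004 -0.05 ]
27.0 [-0.002 -0.059]
34.0 [ 0.    -0.068]
41.0 [ 0.003 -0.076]
47.0 [ 0.008 -0.084]
54.0 [ 0.013 -0.092]
61.0 [ 0.02  -0.099]
68.0 [ 0.027 -0.105]
74.0 [ 0.034 -0.11 ]
81.0 [ 0.042 -0.114]
88.0 [ 0.051 -0.117]
95.0 [ 0.06  -0.119]
101.0 [ 0.069 -0.12 ]
108.0 [ 0.078 -0.12 ]
115.0 [ 0.087 -0.119]
```

```bash
python3 -m handwheel '{"gripper":[1,1,1,1,1,1,1,1,1,1,1,1,1,1,1,1,1,1,1,1],"travel":[[-0.001,-0.011,0],[-0.002,-0.022,0],[-0.003,-0.031,0],[-0.004,-0.041,0],[-0.004,-0.05,0],[-0.002,-0.059,0],[0,-0.068,0],[0.003,-0.076,0],[0.008,-0.084,0],[0.013,-0.092,0],[0.02,-0.099,0],[0.027,-0.105,0],[0.034,-0.11,0],[0.042,-0.114,0],[0.051,-0.117,0],[0.06,-0.119,0],[0.069,-0.12,0],[0.078,-0.12,0],[0.087,-0.119,0],[0.087,-0.119,0]],"delta_rot":[[0,0,0],[0,0,0],[0,0,7],[0,0,14],[0,0,20],[0,0,27],[0,0,34],[0,0,41],[0,0,47],[0,0,54],[0,0,61],[0,0,68],[0,0,74],[0,0,81],[0,0,88],[0,0,95],[0,0,101],[0,0,108],[0,0,115],[0,0,115]]}'; cat >> h.py <<'E'
def tab(name="wrist"):
    "tab bearing (deg) from the top-face points, and the tool's bearing"
    s=r.read_state()["ee_pos"]; p,d,m=cap(name); W=world(m,d); C=np.array([.562,.078])
    R=np.hypot(W[...,0]-C[0],W[...,1]-C[1]); M=(abs(W[...,2]-.1245)<.006)&(R<.095)&(R>.04)
    hsv=cv2.cvtColor(p,cv2.COLOR_RGB2HSV)
    n,l,st,_=cv2.connectedComponentsWithStats(M.astype(np.uint8))
    for i in range(1,n):
        if st[i,4]<60: continue
        q=W[l==i]; c=q.mean(0); dd=np.linalg.svd(q[:,:2]-c[:2],full_matrices=False)[2][0]
        print(st[i],c.round(4),np.ptp(q,0).round(3),"bearing",np.degrees(np.arctan2(*(c[:2]-C)[::-1])).round(1),"axis",np.degrees(np.arctan2(*dd[::-1])).round(1))
    H=hsv[...,0]; g=(H>40)&(H<85)&(hsv[...,1]>110)&(abs(W[...,2]-.064)<.01)&(R<.125)
    if g.sum()>20: c=W[g].mean(0); print("green",c.round(4),np.degrees(np.arctan2(*(c[:2]-C)[::-1])).round(1))
    print("tool",s.round(4)); return p
E
python3 - <<'E'
from h import *
p=tab(); cv2.imwrite("pics/w3.png",p[...,::-1])
E
```

```text
time_s: 10.42
ee_pos: [0.574, 0.0005, 0.0718]
eef_rot: [1.666, 2.663, 0.0]
ft_force: [-0.1, -1.3, -0.7]
grip_width: -0.001
grasp_force: 0.0
[ 288  216  119   92 4199] [0.5818 0.021  0.1239] [0.04  0.04  0.012] bearing -70.8 axis -122.3
tool [5.74e-01 5.00e-04 7.18e-02]
```

View pics/w3.png

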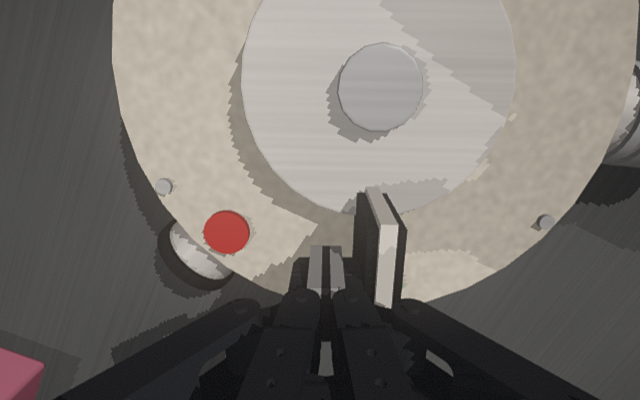

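The tab has followed: in the wrist view its white core runs from (372,195) to (385,300), right beside the tips (327,265), and it hides the green mark. Now I measure its bearing without the finger pixels.

```bash
python3 - <<'E'
from h import *
p,d,m=cap("wrist"); W=world(m,d); C=np.array([.562,.078])
R=np.hypot(W[...,0]-C[0],W[...,1]-C[1])
M=(abs(W[...,2]-.1245)<.006)&(R<.1)&(R>.035)
M[:,:356]=0; M[300:]=0
q=W[M]; c=q.mean(0); q2=q[:,:2]-c[:2]; dd=np.linalg.svd(q2,full_matrices=False)[2][0]
print(len(q),c,np.degrees(np.arctan2(*(c[:2]-C)[::-1])),np.degrees(np.arctan2(*dd[::-1])))
for th in (np.radians(-62),):
    k=np.array([-np.sin(th),np.cos(th)]);s=(q[:,:2]-C)@k; rr=R[M]; print(np.percentile(s,[2,50,98]),rr.min(),rr.max())
core=M&(p.min(2)>140); q=W[core];c=q.mean(0);print("core",len(q),c,np.degrees(np.arctan2(*(c[:2]-C)[::-1])))
E
```

```text
3121 [0.58505113 0.02522948 0.12381782] -66.40341351948183 -66.5294878451207
[-0.01231667 -0.00458167  0.00296727] 0.04268883497953329 0.07483236661902651
core 1365 [0.58499172 0.02684852 0.12542822] -65.79689671832602
```

```bash
python3 -m handwheel '{"gripper":[1,1,1,1,1],"travel":[[0.002,0.0005,0],[0.004,0.001,0],[0.006,0.0015,0],[0.0085,0.002,0],[0.0085,0.002,0]],"delta_rot":[[0,0,1.6],[0,0,3.2],[0,0,4.8],[0,0,6.4],[0,0,6.4]]}'; python3 -m handwheel '{"gripper":[1,1,1,1,1,1],"travel":[[-0.009,-0.005,0],[-0.018,-0.01,0],[-0.03,-0.02,0],[-0.03,-0.02,0.08],[-0.03,-0.02,0.12],[-0.03,-0.02,0.12]],"delta_rot":[[0,0,0],[0,0,0],[0,0,0],[0,0,0],[0,0,0],[0,0,0]]}'; python3 - <<'E'
from h import *
p=tab(); cv2.imwrite("pics/w4.png",p[...,::-1])
E
```

```text
time_s: 11.15
ee_pos: [0.5827, 0.0035, 0.0715]
eef_rot: [1.512, 2.754, 0.001]
ft_force: [-0.7, -2.2, 1.0]
grip_width: -0.001
grasp_force: 0.8
time_s: 11.9
ee_pos: [0.5554, -0.0176, 0.1985]
eef_rot: [1.507, 2.743, 0.007]
ft_force: [-0.2, 0.7, -0.5]
grip_width: 0.002
grasp_force: 0.0
[ 390  149   25   65 1248] [0.595  0.022  0.1239] [0.032 0.042 0.009] bearing -59.5 axis -58.6
green [ 0.6155 -0.0152  0.0637] -60.1
tool [ 0.5554 -0.0176  0.1985]
```

View pics/w4.png

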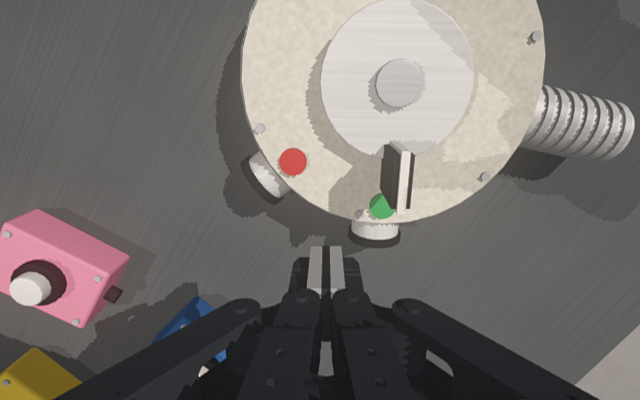

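The wrist view shows the tab (397,180) in line with the green mark (382,206): bearing −59.5° against about −60°. I'll move above the blue box's button and re-check from the top camera before pressing.

```bash
python3 -m handwheel '{"gripper":[1,1,1,1,1,1,1],"travel":[[0.0025,-0.06,0],[0.0025,-0.12,0],[0.0025,-0.18,0],[0.0025,-0.24,0],[0.0025,-0.2645,0],[0.0025,-0.2645,0],[0.0025,-0.2645,0]],"delta_rot":[[0,0,0],[0,0,0],[0,0,0],[0,0,0],[0,0,0],[0,0,0],[0,0,0]]}'; python3 - <<'E'
from h import *
p=tab("top"); cv2.imwrite("pics/t5.png",cv2.resize(p[130:250,220:440,::-1],None,fx=3,fy=3))
p,d,m=cap("wrist"); W=world(m,d)
M=(abs(W[...,2]-.069)<.004)&(np.hypot(W[...,0]-.558,W[...,1]+.282)<.03); print("btn",M.sum(),W[M].mean(0),np.ptp(W[M],0)); print(W[240:262:3,317,:].round(3))
E
```

```text
time_s: 12.82
ee_pos: [0.5544, -0.2798, 0.1905]
eef_rot: [-1.51, -2.753, -0.001]
ft_force: [-0.1, 0.9, -0.7]
grip_width: 0.004
grasp_force: 0.0
[299 165  15  12  80] [0.5956 0.0209 0.1249] [0.032 0.038 0.011] bearing -59.5 axis 122.0
green [ 0.615  -0.0134  0.0648] -59.9
tool [ 0.5544 -0.2798  0.1905]
btn 1022 [ 0.5577767  -0.28206858  0.06836737] [0.03114031 0.03163012 0.0058491 ]
[[ 0.593 -0.357 -0.001]
 [ 0.594 -0.359  0.   ]
 [ 0.546 -0.272  0.218]
 [ 0.546 -0.272  0.221]
 [ 0.546 -0.272  0.225]
 [ 0.546 -0.272  0.226]
 [ 0.546 -0.272  0.229]
 [ 0.546 -0.272  0.232]]
```

View pics/t5.png

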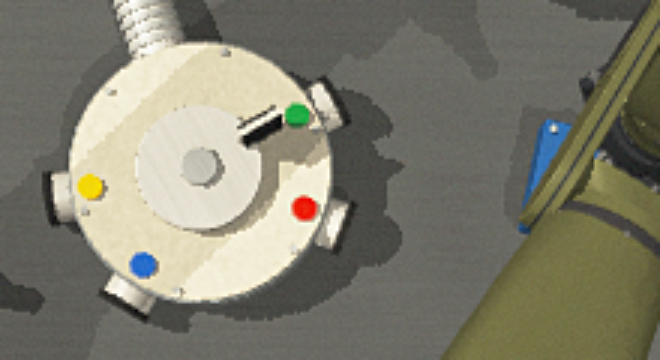

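The top view confirms the tab points at the green mark (297,115 in the crop): −59.5° against −59.9°. Now to press the button.

```bash
python3 -m handwheel '{"gripper":[1,1,1,1,1,1,1,1],"travel":[[0.003,-0.002,-0.05],[0.003,-0.002,-0.1],[0.003,-0.002,-0.135],[0.003,-0.002,-0.144],[0.003,-0.002,-0.148],[0.003,-0.002,-0.151],[0.003,-0.002,-0.153],[0.003,-0.002,-0.153]],"delta_rot":[[0,0,0],[0,0,0],[0,0,0],[0,0,0],[0,0,0],[0,0,0],[0,0,0],[0,0,0]]}'; python3 - <<'E'
from h import *
p,d,m=cap("wrist"); W=world(m,d); print(W[243:262:3,317,2].round(3)); print(r.read_state()["ft_force"])
E
```

```text
time_s: 13.92
ee_pos: [0.5593, -0.2836, 0.0401]
eef_rot: [1.511, 2.751, 0.001]
ft_force: [1.6, 1.6, 3.8]
grip_width: 0.003
grasp_force: 2.0
[0.063 0.067 0.07  0.073 0.076 0.078 0.082]
[2.02359642 1.62595762 4.0581927 ]
```

```bash
python3 -m handwheel '{"gripper":[1,1,1],"travel":[[0,0,-0.002],[0,0,-0.004],[0,0,-0.004]],"delta_rot":[[0,0,0],[0,0,0],[0,0,0]]}'; python3 -m handwheel '{"gripper":[1,1,1],"travel":[[0,0,-0.001],[0,0,-0.002],[0,0,-0.002]],"delta_rot":[[0,0,0],[0,0,0],[0,0,0]]}'
```

```text
time_s: 14.35
ee_pos: [0.5593, -0.2837, 0.038]
eef_rot: [1.511, 2.752, 0.001]
ft_force: [-3.0, 4.1, 16.6]
grip_width: -0.0
grasp_force: 8.4
time_s: 14.72
ee_pos: [0.5594, -0.2838, 0.0379]
eef_rot: [1.511, 2.752, 0.0]
ft_force: [-6.6, 6.9, 25.2]
grip_width: -0.002
grasp_force: 12.7
```

The force jumped to 25 N with no further travel, so the button is fully down on its stop. Now to release it, clear away and check.

```bash
python3 -m handwheel '{"gripper":[1,1,1,1,1,1],"travel":[[0,0,0.01],[0,0,0.04],[0,0,0.1],[0,0,0.15],[0,0,0.15],[0,0,0.15]],"delta_rot":[[0,0,0],[0,0,0],[0,0,0],[0,0,0],[0,0,0],[0,0,0]]}'; python3 - <<'E'
from h import *
tab("top")
p,d,m=cap("wrist"); W=world(m,d)
M=(abs(W[...,2]-.067)<.008)&(np.hypot(W[...,0]-.558,W[...,1]+.282)<.012); print("btn",M.sum(),W[M].mean(0)); print(r.read_state()["ft_force"])
E
```

```text
time_s: 15.48
ee_pos: [0.5569, -0.2832, 0.1811]
eef_rot: [-1.511, -2.752, 0.001]
ft_force: [-0.4, 0.1, -1.3]
grip_width: 0.002
grasp_force: 0.0
[299 165  15  12  82] [0.595  0.0217 0.1246] [0.031 0.038 0.012] bearing -59.6 axis 122.6
green [ 0.6153 -0.0136  0.0639] -59.8
tool [ 0.5569 -0.2832  0.1811]
btn 652 [ 0.55795036 -0.28194377  0.06862115]
[ 0.06003181  0.34449558 -0.56857847]
```

```bash
python3 -c "
from station import r
print(r.close_job())"
```

```text
the job is handed in; nothing more can be done
None
```

The job is handed in: the tab points at the green mark (measured −59.6° against −59.8°). After that the fan button went down to its stop and came back up, all by about 15.5 s; my first push passed above the tab without moving it.

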